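# Swing the specimen lamp into place, lock it and switch it on

### The job

Bring the swing lamp over the specimen dish and light it: pull up the T-handled index plunger on the lamp stand and twist it so that it stays out by itself, swing the lamp arm from its parked position fully round to its stop above the dish, then twist the plunger back and let it spring fully home so that the arm is locked. Only then flip the taller of the two toggle switches on the console over until it snaps to its right-hand side as the robot sees it; leave the short toggle as it is and do not shift or upset the bottles, dish, boxes and other loose things.

Things in the scene. Friction and masses are not known exactly. Their poses are not given: they have to be found in the camera images.
- tee (a point): Centre of the index plunger's black T-handle bar: 72 long x 16 wide x 18 mm tall, level, on an upright shaft of 10 mm diameter. Its x axis runs along the bar, z up. At the start it stands 150 mm above the table. Steel half collars under it: top 109 mm above the table, within 20 mm of the shaft. The bracket below (top 95 mm) and its post lie farther from the lamp arm's pivot than the plunger.
- plunger (a joint): Lift of the plunger in m: 0 home (nose 8 mm deep in a hole of the index plate, arm locked), 0.019 upper stop. A spring pushes it down, 4 N when home, 7 N when up. It must be lifted 14 mm or more before it can twist; twisted and let go, it rests 13 mm out. Twisted back with the arm between holes, its nose rests on the plate, 8 mm out.
- knob (a joint): Twist of the T-handle in rad, positive anticlockwise seen from above: 0 at the start (free to drop home), 1.25 at its stop. Beyond about 0.6 its cross pin rests on the collars and holds the plunger out. It turns with less than 0.1 N m. Twisting back below about 0.1 lets the plunger drop.
- swing_axis (a point): Point on the lamp arm's upright pivot axis, 132 mm above the table, fixed to the stand. x axis: the stand's forward direction, z up. Seen from above the parked arm points 0.7 rad clockwise of x, the working arm 0.5 rad anticlockwise of x; the plunger stands 60 mm along -y, its bracket post 112 mm along -y. A round index plate (160 mm across, top 68 mm above the table) turns with the arm.
- swing (a joint): Swing of the lamp arm in rad about its upright pivot, anticlockwise seen from above: 0 parked (a stop; locked by the plunger at the start), 1.2 the stop over the dish, where the second hole is under the plunger (it enters within about 0.03 rad of it). The arm stays where it is left; moving it takes 0.2 to 0.4 N m.
- swing_handle (a point): Point on the axis of the lamp arm's upright round black handle, 132 mm above the table, 115 mm from the pivot: 16 mm diameter, from 78 to 153 mm above the table. The arm below it is 22 mm wide, its top 86 mm at the pivot, 80 mm here, above the table.
- lamp_head (a point): Middle of the lamp head at the end of the arm, 190 mm from the pivot: a dark steel cylinder of 60 mm diameter narrowing upward, from 48 to 105 mm above the table.
- tall_tip (a point): Upper end of the taller toggle's lever, 78 mm from its pivot: a round steel bat, 17 mm diameter over its last 30 mm with a rounded end 8.5 mm beyond this point, 12 mm diameter below.
- tall_pivot (a point): Pivot of the taller toggle, fixed on the console, 72 mm above the table. Axes are the console's: x away from the robot, y left, z up. The console is a cream box 130 (x) x 270 (y) mm, 70 mm tall; its middle lies 20 mm in +x and 65 mm in +y from this point. A black dial, 36 mm across, 16 mm tall, stands on it 58 mm in +x and 65 mm in +y from here.
- tall (a joint): Taller toggle in rad: 0 leans 0.5 rad to the console's left (+y; off, as at the start), 1.0 leans 0.5 rad to its right (on). An over-centre spring drives it away from 0.5 to either end with up to 0.4 N m; past about 0.55 it snaps over by itself.
- bridge_front (a point): Middle of the lower front edge of the bridge shelf over the console, 255 mm above the table, axes as the console's. The shelf is 70 mm deep (to +x) and 350 mm long (y), 14 mm thick, with boxes on it up to 300 mm above the table; posts at 147 mm to either side. It stands over both toggles: reach them from the robot's side with the tool leaning about 40 degrees, pointing forward and down.
- short_pivot (a point): Pivot of the short toggle, 130 mm to the console's left of the taller one, 72 mm above the table: a lever 45 mm long, 15 mm diameter, leaning 0.5 rad to the left; leave it alone.
- short (a joint): Short toggle in rad: 0 leans left (as at the start), 1.0 leans right. To stay at 0.
- dish_mid (a point): Centre, half-way up, of a shallow specimen dish on the stand's stage, 84 mm across, 16 mm tall; a loose bystander to be left in place.
- jar_mid (a point): Centre, half-way up, of a small jar, 60 mm across, 85 mm tall, left of the stand's pedestal; a loose bystander to be left in place.
- reagent_mid (a point): Centre, half-way up, of a reagent bottle, 66 mm across, 170 mm tall, on the plunger's side of the stand, outside the bracket post; a loose bystander to be left in place.
- tallbottle_mid (a point): Centre, half-way up, of a tall amber bottle, 68 mm across, 190 mm tall, in front of the console's left end; a loose bystander to be left in place.
- slidebox_mid (a point): Centre, half-way up, of a slide box, 90 x 120 x 34 mm, in front of the console; a loose bystander to be left in place.
- beaker_mid (a point): Centre, half-way up, of a beaker, 74 mm across, 95 mm tall, behind; a loose bystander to be left in place.

How it is judged:
By the outcome, as a careful person would: the job done as asked, in the order asked, and still so for the second after the job is handed in, with the robot touching nothing.
It also fails if it takes over 72 s, if anything falls off the work surface, if the arm or the gripper's body presses on something with over 40 N, if the wrist force passes 120 N, or if a joint passes its speed limit or range.

### The arm

A 6-joint arm with a two-finger parallel gripper is mounted at the origin on the work surface. World frame = base frame: x ahead of the robot, y to its left, z up, the work surface at z = 0. Lengths are in m, angles in degrees, forces in N, time in s.
With the tool pointing down it reaches from about 0.3 to 0.75 m from the base axis. Payload 8.5 kg.
Tool frame: the origin (TCP) lies midway between the tips of the shut fingers; the grasp point (between the pads) lies 19 mm behind it (env.tcp_to_grasp is the z of the grasp point in the tool frame, in m); z points along the fingers, y is the line along which they close (so a half turn about z gives the same grasp; the last joint's range is limited). The gripper opens to 85 mm and grips with 20 to 120 N. Pads are 22 mm wide; open, the fingers measure 114 mm over their backs; the gripper's body (76 mm by 85 mm) begins 54 mm behind the grasp point. The pads swing forward as they close: fully open they stand 13 mm farther back than shut.
Start: joints at [61.289, 21.807, 74.336, -0, 83.858, -12.336], TCP at [0.155, 0.528, 0.207] pointing down, gripper open.
Joint ranges: [-178.18, 178.18], [-50.72, 133.34], [12.68, 142.11], [-81.47, 261.47], [9.98, 163.14], [-165.26, 165.26]. Speed limits (degrees/s): [136.94, 136.94, 180, 180, 180, 180].

### API

Orientations are given as a 3x3 rotation matrix whose columns are the frame's x, y, z axes.
In Python, from rig import env, imaging, job, models gives the robot as it stands. The module is installed in compiled form; this text tells all that it offers.
- The arm moves only by the tool jog_arm, never from a script. Its argument "plan" is text: rows parted by semicolons, each of 7 numbers parted by spaces: the turn, a rotation vector about the tool's x, y, z in degrees, then the shift along the tool's x, y, z in cm, then the closure in counts, from 0 (fully open) to 255 (shut). In form: rx ry rz x y z claw; .... A call has 1 to 10 rows; each row shifts and turns the commanded pose from where the row before left it, along the tool's axes as they then stand; what a row does not reach is not made up. A row lasts 1/12 s, in which the tool goes at most 41.7 mm and 7.16 degrees, less where a joint would pass 70% of its speed; a pose out of reach is approached as far as the arm can. A call with a gripper value outside its range is refused whole. The fingers move at their own pace and stop on an object; "grip_force" is the grip in N (left out, the last holds). Time passes only in rows, so rows that do not move let the fingers close. It gives the time, the measured TCP pose, the force, the opening and the grip force at its end, in the units of the state.
- env.observe(): the state, without advancing time (a new reading comes with each control period).
- imaging.get_image(name): name is "side" or "top"; returns a dict with "pixels" (420x560x3 uint8, red, green, blue), "depth" (420x560 float32, m along the optical axis (not along the pixel's ray), 0 where there is no reading), "fov_y" (degrees; the focal length in pixels is half the picture's height over the tangent of half this angle, whatever the lens; pixels are square), "cx", "cy" (the principal point, pixels), "world_from_camera" (4x4, takes a point from camera to world coordinates). Camera axes: x right, y down, z forward; pixel columns grow to the right and rows downward; lengths in m; the calibration is good to about 2 mm. A picture is of the moment at which its call begins.
- job.close_job(): hands the job in; it is judged then, once.
Trained networks look in the newest picture that a camera, given by its name, has taken for a name from the list of things; names that differ only in an ending like _2 or _b are one class to them, and where a whole thing is asked for, a point or a joint stands for the part that bears it (a point fixed in the world has none). Each returns a list of dicts, best first, with "confidence" (0 to 1); they miss things now and then, are a little off and sometimes report something else, mostly with a low value. They report only what shows in the picture. A call takes as long as a camera call.
- models.outline_of(camera, query): "region" (420x560 bool, what is visible of it) and "bbox" ([centre column, centre row, width, height] in pixels, round what is visible of it).
- models.tip_of(camera, query): "at" ([column, row] in pixels: a listed point, or the origin of a listed thing).
The state is a dict: "time_s": time; "q": joint angles; "qvel": joint speeds; "joint_efforts": joint torques, N m; "position": TCP position; "tool_rot": TCP orientation; "ft_force": force on the tool from outside, world axes, zero at the start; "wrist_torque": the same for the moment, N m; "grip_width": finger opening in m; "gripper_force": force on a finger pad.
Only numpy, scipy, OpenCV 4.12 (cv2) and the standard library are available. Lean on these libraries where they do the work, as an engineer would, in place of code of your own. Each camera call takes 0.05 s, during which the arm holds its last target. There are 200 camera calls.

## Working session

There is one attempt and no reset: what is moved stays moved. The work goes in short steps, Python scripts to look and compute and a tool call to move; the robot and the scene stay as the last step left them, time stands still between calls to the robot, and variables do not carry over. Pictures are saved under pics/ and viewed, at most 10 in all, crops included, and the job is handed in when it is done.

Besides the shell and the picture viewer there is one more tool, called after "Emit:" by a JSON object that holds its "api" and its "payload". jog_arm: Moves the arm, as the interface text tells. Its arguments: {"type":"object","properties":{"plan":{"type":"string"},"grip_force":{"type":"number"}},"required":["plan"]}

```bash
mkdir -p pics; cat > h.py <<'E'
import numpy as np, cv2
from rig import env, imaging, job, models
def ray(im,uv):
    f=im["pixels"].shape[0]/2/np.tan(np.radians(im["fov_y"])/2)
    d=np.array([(uv[0]-im["cx"])/f,(uv[1]-im["cy"])/f,1.0]);T=im["world_from_camera"]
    return T[:3,3],T[:3,:3]@d
def atz(im,uv,z):
    o,d=ray(im,uv);return o+d*(z-o[2])/d[2]
def dep(im,uv):
    o,d=ray(im,uv);u,v=int(round(uv[0])),int(round(uv[1]))
    w=im["depth"][max(v-1,0):v+2,max(u-1,0):u+2];w=w[w>0]
    return o+d*np.median(w) if w.size else None
def tri(a,b):
    (o1,d1),(o2,d2)=a,b
    A=np.stack([d1,-d2],1);s=np.linalg.lstsq(A,o2-o1,rcond=None)[0]
    p,q=o1+s[0]*d1,o2+s[1]*d2
    return (p+q)/2,np.linalg.norm(p-q)
def save(im,name,box=None,k=1):
    p=im["pixels"][:,:,::-1]
    if box: p=p[box[1]:box[3],box[0]:box[2]]
    cv2.imwrite("pics/"+name,cv2.resize(p,None,fx=k,fy=k))
E
python3 - <<'E'
from h import *
np.set_printoptions(precision=4,suppress=True)
ims={c:imaging.get_image(c) for c in("side","top")}
for c in ims: save(ims[c],c+"0.png",k=1.4); print(c,ims[c]["world_from_camera"][:3,3],ims[c]["fov_y"])
Z=dict(tee=.15,swing_axis=.132,swing_handle=.132,lamp_head=.08,tall_tip=.14,tall_pivot=.072,bridge_front=.255,short_pivot=.072,dish_mid=None,jar_mid=.042,reagent_mid=.085,tallbottle_mid=.095,slidebox_mid=.017,beaker_mid=.047)
for n,z in Z.items():
    r={}
    for c in ims:
        t=models.tip_of(c,n)
        if t:
            r[c]=t[0]["at"]; p=dep(ims[c],r[c])
            print(n,c,np.round(r[c],1),round(t[0]["confidence"],2),"z:",atz(ims[c],r[c],z) if z else "","dep",p)
    if len(r)==2: print("   tri",*tri(ray(ims["side"],r["side"]),ray(ims["top"],r["top"])))
print(env.observe()["tool_rot"],env.tcp_to_grasp)
E
```

```text
side [ 0.5742 -0.8605  1.0743] 44.30042692058011
top [ 0.4036 -0.0194  1.2933] 54.36950054364355
tee side [221.2 314. ] 0.9 z: [ 0.4966 -0.275   0.15  ] dep [ 0.4973 -0.2797  0.1575]
tee top [370.9 258.2] 0.71 z: [ 0.4945 -0.276   0.15  ] dep [ 0.4937 -0.2739  0.1594]
   tri [ 0.4956 -0.2756  0.1507] 0.002304323822273453
swing_axis side [221.1 290.9] 0.67 z: [ 0.4934 -0.2048  0.132 ] dep [ 0.4879 -0.1604  0.0682]
swing_axis top [348.2 258.8] 0.86 z: [ 0.4955 -0.2156  0.132 ] dep [ 0.4991 -0.2234  0.086 ]
   tri [ 0.4945 -0.2135  0.1445] 9.035206277778304e-05
swing_handle side [258.5 319.7] 0.72 z: [ 0.5736 -0.2805  0.132 ] dep [ 0.5735 -0.1991 -0.0003]
swing_handle top [372.8 227.8] 0.89 z: [ 0.5829 -0.2909  0.132 ] dep [ 0.6028 -0.3211  0.003 ]
   tri [ 0.5771 -0.2882  0.146 ] 0.007264545896523798
lamp_head side [219.1 132. ] 0.67 z: [0.4669 0.4257 0.08  ] dep [0.4718 0.3673 0.1251]
lamp_head top [381.4 209.7] 0.74 z: [ 0.6458 -0.3326  0.08  ] dep [ 0.6406 -0.3259  0.1061]
   tri [ 0.5334 -0.2074  0.5735] 0.02776327043297522
tall_tip side [268.8 159.2] 0.49 z: [0.6139 0.2217 0.14  ]
[... 1460 characters left out ...]
tri [ 0.489  -0.4184  0.0755] 0.003743138555184686
tallbottle_mid top [137.  268.6] 0.58 z: [0.4823 0.394  0.095 ] dep [0.479  0.3769 0.1447]
slidebox_mid side [221.5 186.8] 0.6 z: [0.4748 0.2451 0.017 ] dep [0.4765 0.227  0.0344]
slidebox_mid top [199.4 275.4] 0.94 z: [0.4627 0.2272 0.017 ] dep [0.4618 0.2235 0.0366]
   tri [0.4692 0.2252 0.0343] 0.0148685863994019
beaker_mid side [337.8 252.1] 0.72 z: [ 0.7804 -0.0383  0.047 ] dep [ 0.7732 -0.0667  0.0825]
beaker_mid top [281.7 171.2] 0.67 z: [ 0.7831 -0.0336  0.047 ] dep [ 0.7959 -0.0341  0.0049]
   tri [ 0.7829 -0.0339  0.0422] 0.0031858987402782007
[[-0.9594  0.2819 -0.    ]
 [ 0.2819  0.9594 -0.    ]
 [ 0.     -0.     -1.    ]] -0.0187
```

View pics/side0.png

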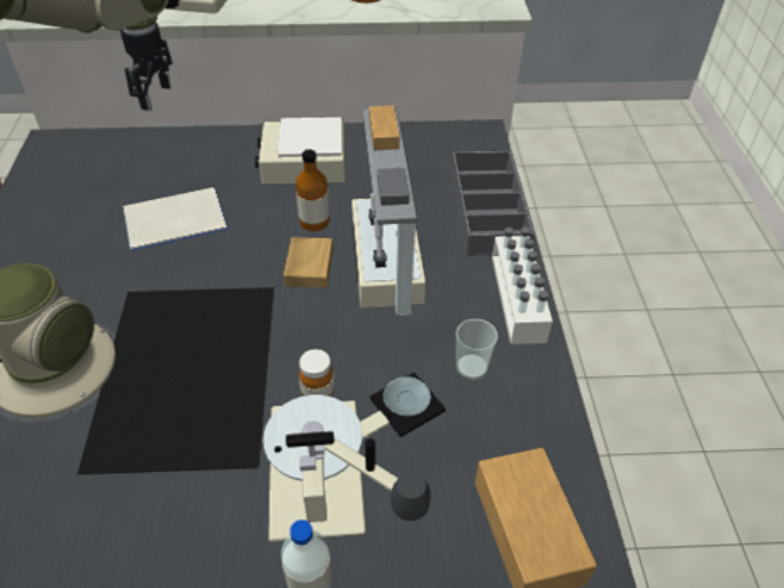

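View pics/top0.png

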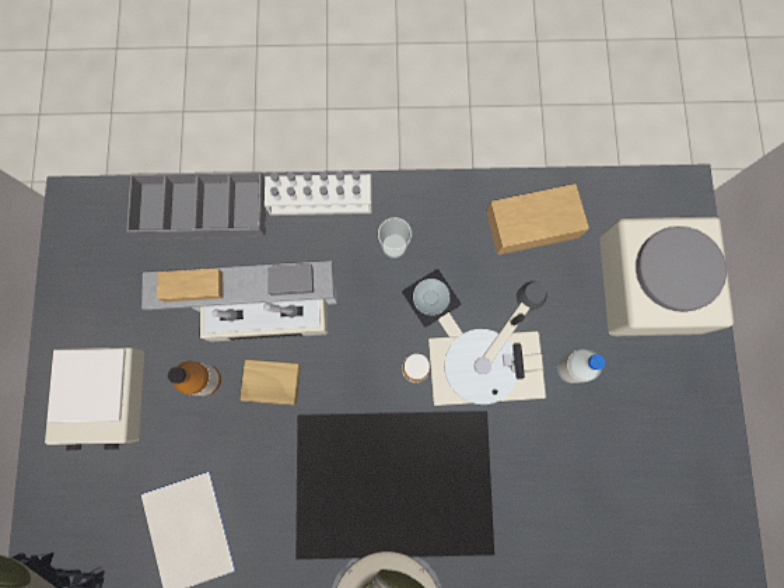

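Both pictures agree with the networks: the T-bar is at side (221,314) and top (371,258), running along world x. The parked handle is at top (373,228), and the tall toggle at top (190,219) leans left. Next I'll measure the yaws.

```bash
cat >> h.py <<'E'
from scipy.spatial.transform import Rotation as Ro
def cloud(im,m):
    v,u=np.nonzero(m&(im["depth"]>0));f=im["pixels"].shape[0]/2/np.tan(np.radians(im["fov_y"])/2);z=im["depth"][v,u]
    P=np.stack([(u-im["cx"])/f*z,(v-im["cy"])/f*z,z],1);T=im["world_from_camera"];return P@T[:3,:3].T+T[:3,3]
def rect(P):
    (c,s,a)=cv2.minAreaRect((P[:,:2]*1000).astype(np.float32));return np.round(c,1),np.round(s,1),round(a,1)
def go(p,yaw,tilt=0,grasp=True):
    "delta to put grasp point (or TCP) at p, tool x at yaw, leaning tilt about tool y"
    s=env.observe();R0=np.array(s["tool_rot"]);p0=np.array(s["position"])
    R=(Ro.from_euler("z",yaw,degrees=True)*Ro.from_euler("x",180,degrees=True)*Ro.from_euler("y",tilt,degrees=True)).as_matrix()
    t=np.array(p,float)-(R[:,2]*env.tcp_to_grasp if grasp else 0)
    print("t",round(s["time_s"],2),"pos",p0.round(4),"rotvec deg",Ro.from_matrix(R0.T@R).as_rotvec(degrees=True).round(1),"shift cm, old axes",(R0.T@(t-p0)*100).round(2),"new axes",(R.T@(t-p0)*100).round(2),"F",np.round(s["ft_force"],1),"q",np.round(s["q"],0),"w",round(s["grip_width"],4))
E
python3 - <<'E'
from h import *
np.set_printoptions(precision=4,suppress=True)
for c in("top","side"):
    im=imaging.get_image(c)
    for n,lo,hi in(("tee",.15,.175),("tall_pivot",.06,.078),("tall",.09,.16),("tall_tip",.09,.16),("short",.08,.13),("swing_handle",.1,.16),("bridge_front",.24,.28)):
        r=models.outline_of(c,n)
        for k in r[:2]:
            P=cloud(im,k["region"]);P=P[(P[:,2]>lo)&(P[:,2]<hi)]
            if len(P)>5: print(c,n,round(k["confidence"],2),len(P),P.mean(0),*rect(P),"top z",P[:,2].max())
im=imaging.get_image("top")
P=cloud(im,np.ones((420,560),bool))
for nm,(x0,x1,y0,y1,z0,z1) in dict(tee=(.44,.55,-.31,-.24,.15,.17),shelf=(.5,.75,.05,.5,.262,.275),contop=(.5,.66,.05,.45,.065,.075)).items():
    Q=P[(P[:,0]>x0)&(P[:,0]<x1)&(P[:,1]>y0)&(P[:,1]<y1)&(P[:,2]>z0)&(P[:,2]<z1)]; print(nm,len(Q),Q.mean(0),*rect(Q))
go([.4955,-.2757,.25],0)
E
```

```text
top tee 0.56 159 [ 0.4971 -0.2716  0.1589] [ 497.7 -272.7] [71.7 17.3] 3.1 top z 0.1648319263289586
top tall_pivot 0.96 1761 [0.6042 0.2545 0.0712] [609.7 250.6] [ 92.9 309.4] 7.5 top z 0.07798398437675536
top tall 0.48 80 [0.6183 0.2179 0.1291] [618.3 216.9] [14.1 42.5] 0.9 top z 0.15161610195418618
top tall 0.34 146 [0.6164 0.2627 0.1205] [616.7 274.2] [ 15.3 157.1] 2.4 top z 0.15161610195418618
top tall_tip 0.69 91 [0.6183 0.2177 0.128 ] [619.1 217. ] [14.9 42.5] 5.0 top z 0.15161610195418618
top tall_tip 0.5 132 [ 0.4949 -0.2712  0.1458] [ 498.1 -279.6] [71.7 31.1] 3.1 top z 0.15991018312256222
top swing_handle 0.74 240 [ 0.6311 -0.3169  0.1129] [ 586.5 -299. ] [ 45.  172.4] 64.3 top z 0.15707273646330333
top bridge_front 0.71 2070 [0.6319 0.2478 0.2701] [637.6 260. ] [ 71.5 350.9] 2.4 top z 0.2794509948750381
side tee 0.85 263 [ 0.4973 -0.2754  0.1571] [ 496.7 -273.6] [70.5 19.1] 3.8 top z 0.16239694301950458
side tall_pivot 0.67 1604 [0.6204 0.2166 0.0692] [637.  244.9] [129.2 296.6] 2.5 top z 0.07796021235035333
side tall 0.4 81 [0.6181 0.2111 0.1143] [618.2 209. ] [29.1 13.9]
[... 156 characters left out ...]
4 [0.6186 0.2075 0.1069] [618.1 206.8] [31.3 14. ] 88.1 top z 0.12904335346684725
side swing_handle 0.69 498 [ 0.6241 -0.3171  0.1134] [ 577.5 -296.1] [ 47.  194.7] 62.8 top z 0.15845598617920975
side bridge_front 0.69 1259 [0.6356 0.2022 0.2681] [636.6 256.9] [ 70.3 351.1] 2.4 top z 0.2799469029709145
tee 164 [ 0.4972 -0.2714  0.1589] [ 497.9 -271.8] [72.3 17.8] 3.2
shelf 1990 [0.6325 0.2483 0.2701] [637.3 259.6] [ 71.9 350.4] 2.8
contop 1532 [0.6034 0.2558 0.071 ] [576.1 244.8] [133.5 290.7] 3.0
t 2.35 pos [0.155  0.5277 0.2067] rotvec deg [  0.    0.  163.6] shift cm, old axes [-55.31 -67.48  -2.45] new axes [34.05 80.34 -2.46] F [-0.4 -0.1  0.2] q [ 61.  22.  74.  -0.  84. -12.] w 0.0852
```

Emit:
{"api": "jog_arm", "payload": {"plan": "0 0 0 -2.5 -3.05 -0.25 0;0 0 0 -2.5 -3.05 -0.25 0;0 0 0 -2.5 -3.05 -0.25 0;0 0 0 -2.5 -3.05 -0.25 0;0 0 0 -2.5 -3.05 -0.25 0;0 0 0 -2.5 -3.05 -0.25 0;0 0 0 -2.5 -3.05 -0.25 0;0 0 0 -2.5 -3.05 -0.25 0;0 0 0 -2.5 -3.05 -0.25 0;0 0 0 -2.5 -3.05 -0.25 0"}}

```text
time_s: 3.18
position: [0.3091, 0.1628, 0.2321]
tool_rot: [[-0.96, 0.282, 0.001], [0.282, 0.96, 0.0], [-0.001, 0.0, -1.0]]
ft_force: [1.1, 0.5, -0.5]
grip_width: 0.085
gripper_force: 0.0
```

Emit:
{"api": "jog_arm", "payload": {"plan": "0 0 0 -2.5 -3.05 0 0;0 0 0 -2.5 -3.05 0 0;0 0 0 -2.5 -3.05 0 0;0 0 0 -2.5 -3.05 0 0;0 0 0 -2.5 -3.05 0 0;0 0 0 -2.5 -3.05 0 0;0 0 0 -2.5 -3.05 0 0;0 0 0 -2.5 -3.05 0 0;0 0 0 -2.5 -3.05 0 0;0 0 0 -2.5 -3.05 0 0"}}

```text
time_s: 4.02
position: [0.4631, -0.2006, 0.2318]
tool_rot: [[-0.959, 0.282, 0.0], [0.282, 0.959, -0.0], [-0.0, -0.0, -1.0]]
ft_force: [1.1, 1.1, 1.3]
grip_width: 0.0853
gripper_force: 0.0
```

Emit:
{"api": "jog_arm", "payload": {"plan": "0 0 0 -2.5 -3.05 0 0;0 0 0 -2.5 -3.05 0 0;0 0 7 0 0 0 0;0 0 7 0 0 0 0;0 0 7 0 0 0 0;0 0 7 0 0 0 0;0 0 7 0 0 0 0;0 0 7 0 0 0 0;0 0 7 0 0 0 0;0 0 7 0 0 0 0"}}

```text
time_s: 4.85
position: [0.4936, -0.2712, 0.2317]
tool_rot: [[-0.297, 0.955, -0.0], [0.955, 0.297, 0.0], [0.0, -0.0, -1.0]]
ft_force: [0.3, 0.5, -0.2]
grip_width: 0.0851
gripper_force: 0.0
```

Emit:
{"api": "jog_arm", "payload": {"plan": "0 0 7 0 0 0 0;0 0 7 0 0 0 0;0 0 7 0 0 0 0;0 0 7 0 0 0 0;0 0 7 0 0 0 0;0 0 7 0 0 0 0;0 0 7 0 0 0 0;0 0 7 0 0 0 0;0 0 7 0 0 0 0;0 0 7 0 0 0 0"}}

```text
time_s: 5.68
position: [0.4936, -0.2712, 0.2317]
tool_rot: [[0.796, 0.606, -0.0], [0.606, -0.796, 0.0], [-0.0, -0.0, -1.0]]
ft_force: [-0.9, -0.2, -0.5]
grip_width: 0.0851
gripper_force: 0.0
```

```bash
python3 -c "
from h import *
go([.497,-.273,.15],3)
for c in('side',):
  im=imaging.get_image(c);save(im,'s1.png',(150,220,380,400),3)
  t=models.tip_of(c,'tee');print(t[0]['at'],atz(im,t[0]['at'],.15)) if t else 0
"
```

```text
t 5.68 pos [ 0.4936 -0.2712  0.2317] rotvec deg [-0.   0.  34.3] shift cm, old axes [ 0.16  0.36 10.04] new axes [ 0.33  0.2  10.04] F [-0.9 -0.2 -0.5] q [-41.  22.  69.   0.  88.  12.] w 0.0851
[220.5, 312.8] [ 0.49511003 -0.27202311  0.15      ]
```

Emit:
{"api": "jog_arm", "payload": {"plan": "0 0 7 0 0 0 0;0 0 7 0 0 0 0;0 0 7 0 0 0 0;0 0 7 0 0 0 0;0 0 6.3 0 0 0 0;0 0 0 0.25 0.2 2 0;0 0 0 0 0 2 0;0 0 0 0 0 2 0;0 0 0 0 0 2 0;0 0 0 0 0 2.1 0"}}

```text
time_s: 6.62
position: [0.4962, -0.2731, 0.13]
tool_rot: [[0.998, 0.063, 0.0], [0.063, -0.998, -0.0], [0.0, 0.0, -1.0]]
ft_force: [0.0, -1.4, -0.3]
grip_width: 0.0851
gripper_force: 0.0
```

Emit:
{"api": "jog_arm", "payload": {"plan": "0 0 0 0 0 0 150;0 0 0 0 0 0 200;0 0 0 0 0 0 255;0 0 0 0 0 0 255;0 0 0 0 0 0 255;0 0 0 0 0 0 255;0 0 0 0 0 0 255;0 0 0 0 0 0 255", "grip_force": 40}}

```text
time_s: 7.28
position: [0.4965, -0.2731, 0.1318]
tool_rot: [[0.998, 0.058, 0.001], [0.058, -0.998, -0.001], [0.001, 0.001, -1.0]]
ft_force: [-0.9, 1.7, 5.3]
grip_width: 0.0139
gripper_force: 39.0
```

Emit:
{"api": "jog_arm", "payload": {"plan": "0 0 0 0 0 -0.3 255;0 0 0 0 0 -0.4 255;0 0 0 0 0 -0.4 255;0 0 0 0 0 -0.4 255;0 0 0 0 0 -0.25 255;0 0 0 0 0 0 255;0 0 0 0 0 0 255"}}

```text
time_s: 7.87
position: [0.4961, -0.2729, 0.1481]
tool_rot: [[0.998, 0.058, -0.0], [0.058, -0.998, 0.0], [-0.0, -0.0, -1.0]]
ft_force: [2.7, 1.0, -7.1]
grip_width: 0.0136
gripper_force: 39.1
```

```bash
python3 -c "
from h import *
go([.497,-.273,.15],63)
im=imaging.get_image('side');save(im,'s2.png',(150,220,350,400),3)
"
```

```text
t 7.87 pos [ 0.4961 -0.2729  0.1481] rotvec deg [ -0.   -0.  -59.7] shift cm, old axes [0.09 0.02 1.68] new axes [0.03 0.08 1.68] F [ 2.7  1.  -7.1] q [-41.  26.  77.   0.  77.  46.] w 0.0136
```

View pics/s2.png

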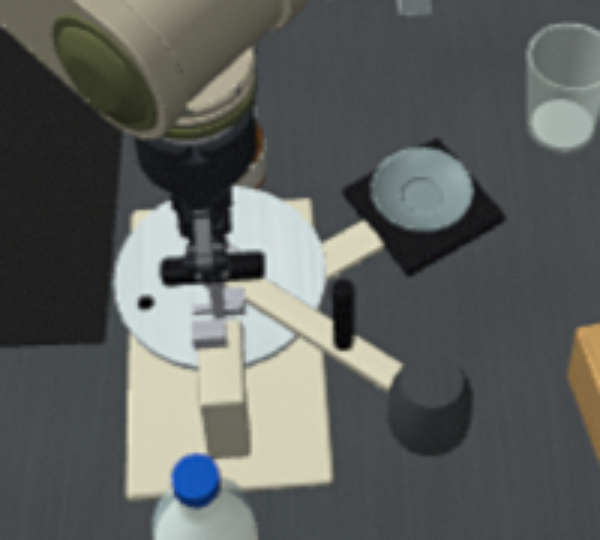

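The crop shows the gripper holding the raised bar at (210,268), and the downward pull of 7 N matches the spring. Now the twist.

Emit:
{"api": "jog_arm", "payload": {"plan": "0 0 -6.7 0 0 0 255;0 0 -6.7 0 0 0 255;0 0 -6.7 0 0 0 255;0 0 -6.7 0 0 0 255;0 0 -6.7 0 0 0 255;0 0 -6.7 0 0 0 255;0 0 -6.7 0 0 0 255;0 0 -6.7 0 0 0 255;0 0 -6.7 0 0 0 255;0 0 0 0 0 0 255"}}

```text
time_s: 8.75
position: [0.4962, -0.2729, 0.1479]
tool_rot: [[0.44, 0.898, -0.0], [0.898, -0.44, 0.0], [0.0, -0.0, -1.0]]
ft_force: [2.5, 0.8, -7.6]
grip_width: 0.0136
gripper_force: 39.1
```

Emit:
{"api": "jog_arm", "payload": {"plan": "0 0 0 0 0 0.2 255;0 0 0 0 0 0.2 255;0 0 0 0 0 0 255;0 0 0 0 0 0 255"}}

```text
time_s: 9.08
position: [0.4964, -0.273, 0.1449]
tool_rot: [[0.446, 0.895, 0.001], [0.895, -0.446, -0.001], [-0.0, 0.001, -1.0]]
ft_force: [2.5, 2.8, 0.9]
grip_width: 0.0138
gripper_force: 40.4
```

Emit:
{"api": "jog_arm", "payload": {"plan": "0 0 0 0 0 0 0;0 0 0 0 0 0 0;0 0 0 0 0 0 0;0 0 0 0 0 0 0;0 0 0 0 0 0 0;0 0 0 0 0 -1.5 0;0 0 0 0 0 -2.5 0;0 0 0 0 0 -2 0;0 0 7 0 0 0 0;0 0 7 0 0 0 0"}}

```text
time_s: 9.92
position: [0.4965, -0.2734, 0.2056]
tool_rot: [[0.652, 0.758, 0.002], [0.758, -0.652, -0.002], [-0.0, 0.003, -1.0]]
ft_force: [0.5, -0.2, -0.5]
grip_width: 0.0854
gripper_force: 0.0
```

Emit:
{"api": "jog_arm", "payload": {"plan": "0 0 7 0 0 0 0;0 0 7 0 0 0 0;0 0 7 0 0 0 0;0 0 7 0 0 0 0;0 0 7 0 0 0 0;0 0 7 0 0 0 0;0 0 7 0 0 0 0;0 0 7 0 0 0 0;0 0 7 0 0 0 0;0 0 7 0 0 0 0"}}

```text
time_s: 10.75
position: [0.4961, -0.2731, 0.2042]
tool_rot: [[0.935, -0.354, -0.0], [-0.354, -0.935, -0.0], [-0.0, 0.0, -1.0]]
ft_force: [-0.5, 1.6, -0.1]
grip_width: 0.0853
gripper_force: 0.0
```

```bash
python3 -c "
from h import *
r={}
for c in('side','top'):
  im=imaging.get_image(c)
  for n in('tee','swing_handle'):
    t=models.tip_of(c,n)
    if t: print(c,n,t[0]['at'],t[0]['confidence'],atz(im,t[0]['at'],.163 if n=='tee' else .132).round(4))
  if c=='side':save(im,'s3.png',(150,220,350,400),3)
go([.5857,-.2825,.133],-37)
"
```

```text
side tee [220.3, 310.9] 0.83 [ 0.4957 -0.2758  0.163 ]
side swing_handle [261.6, 317.2] 0.89 [ 0.5802 -0.2747  0.132 ]
top tee [369.2, 254.8] 0.64 [ 0.5029 -0.269   0.163 ]
top swing_handle [369.4, 227.3] 0.78 [ 0.5845 -0.2812  0.132 ]
t 11.05 pos [ 0.4962 -0.273   0.2042] rotvec deg [ 0.   0.  16.8] shift cm, old axes [ 8.73 -2.21  8.99] new axes [ 7.72 -4.63  8.99] F [-0.7  0.8  0.5] q [-41.  24.  72.  -0.  85.  69.] w 0.085
```

View pics/s3.png

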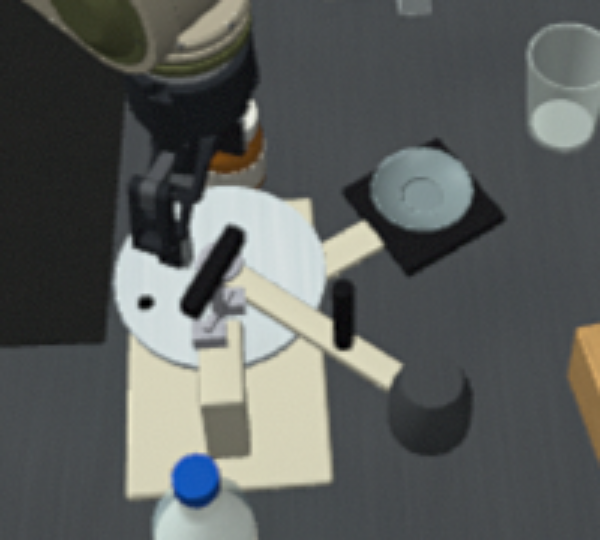

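The bar stays raised and twisted at crop (213,270), and the handle is free at (342,313). Moving to the handle.

Emit:
{"api": "jog_arm", "payload": {"plan": "0 0 5.6 0 0 0 0;0 0 5.6 0 0 0 0;0 0 5.6 0 0 0 0;0 0 0 2.5 -1.6 0 0;0 0 0 2.5 -1.6 0 0;0 0 0 2.45 -1.5 0 0;0 0 0 0 0 3 0;0 0 0 0 0 3 0;0 0 0 0 0 2.9 0;0 0 0 0 0 0 0"}}

```text
time_s: 11.88
position: [0.5817, -0.2789, 0.1092]
tool_rot: [[0.798, -0.603, -0.009], [-0.603, -0.798, 0.006], [-0.011, 0.0, -1.0]]
ft_force: [-1.2, 0.5, -1.9]
grip_width: 0.0854
gripper_force: 0.0
```

Emit:
{"api": "jog_arm", "payload": {"plan": "0 0 0 0 0 0 255;0 0 0 0 0 0 255;0 0 0 0 0 0 255;0 0 0 0 0 0 255;0 0 0 0 0 0 255;0 0 0 0 0 0 255;0 0 0 0 0 0 255", "grip_force": 25}}

```text
time_s: 12.47
position: [0.5842, -0.2809, 0.1163]
tool_rot: [[0.797, -0.604, 0.001], [-0.604, -0.797, -0.001], [0.002, 0.0, -1.0]]
ft_force: [-1.5, 0.9, 5.5]
grip_width: 0.0145
gripper_force: 24.4
```

```bash
python3 -c "
from h import *
s=env.observe();R=np.array(s['tool_rot']);p=np.array(s['position']);print(p,R,s['ft_force'])
im=imaging.get_image('side');save(im,'s4.png',(150,220,350,400),3)
"
```

```text
[ 0.58417053 -0.28092132  0.11634481] [[ 7.96842098e-01 -6.04186246e-01  1.28445415e-03]
 [-6.04184982e-01 -7.96843102e-01 -1.25615388e-03]
 [ 1.78245933e-03  2.24908384e-04 -9.99998386e-01]] [-1.47227823  0.87454165  5.53195439]
```

View pics/s4.png

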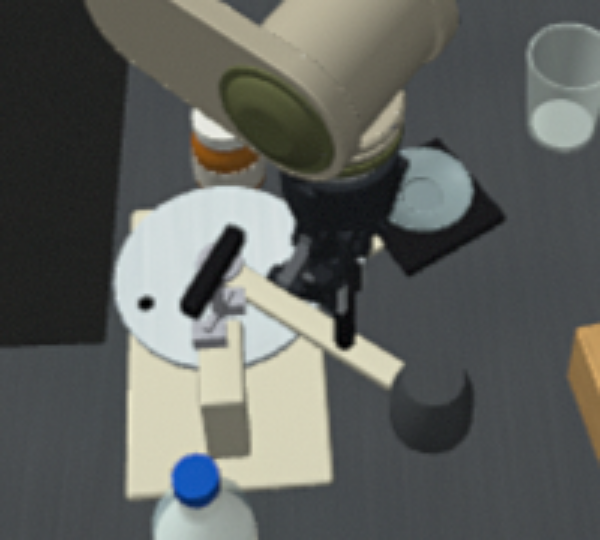

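Emit:
{"api": "jog_arm", "payload": {"plan": "0 0 -4.6 -0.037 -0.92 0 255;0 0 -4.6 -0.037 -0.92 0 255;0 0 -4.6 -0.037 -0.92 0 255;0 0 -4.6 -0.037 -0.92 0 255;0 0 -4.6 -0.037 -0.92 0 255;0 0 0 0 0 0 255"}}

```text
time_s: 13.02
position: [0.6041, -0.2381, 0.1163]
tool_rot: [[0.971, -0.239, 0.001], [-0.239, -0.971, -0.0], [0.001, 0.0, -1.0]]
ft_force: [-1.7, 0.7, 7.1]
grip_width: 0.0146
gripper_force: 24.7
```

```bash
cat >> h.py <<'E'
def arc():
    s=env.observe();R=np.array(s['tool_rot']);p=np.array(s['position']);d=p[:2]-[.4926,-.2115]
    print(p,'r',np.hypot(*d),'ang',np.degrees(np.arctan2(d[1],d[0])),'toolyaw',np.degrees(np.arctan2(R[1,0],R[0,0])),'F tool',R.T@s['ft_force'],s['grip_width'],'Tz',s['wrist_torque'])
E
python3 -c "
from h import *
arc()"
```

```text
[ 0.60406298 -0.23811258  0.11633737] r 0.11459592043625197 ang -13.428383340336614 toolyaw -13.85050161820276 F tool [-1.822437   -0.2285912  -7.12396354] 0.014605177236429307 Tz [0.18716496 0.39774383 0.09959833]
```

Emit:
{"api": "jog_arm", "payload": {"plan": "0 0 -4.6 -0.037 -0.92 0 255;0 0 -4.6 -0.037 -0.92 0 255;0 0 -4.6 -0.037 -0.92 0 255;0 0 -4.6 -0.037 -0.92 0 255;0 0 -4.6 -0.037 -0.92 0 255;0 0 -4.6 -0.037 -0.92 0 255;0 0 -4.6 -0.037 -0.92 0 255;0 0 -4.6 -0.037 -0.92 0 255;0 0 -4.6 -0.037 -0.92 0 255;0 0 0 0 0 0 255"}}

```text
time_s: 13.85
position: [0.593, -0.1587, 0.1163]
tool_rot: [[0.887, 0.462, -0.002], [0.462, -0.887, -0.002], [-0.003, 0.001, -1.0]]
ft_force: [-7.1, -3.1, 8.2]
grip_width: 0.0144
gripper_force: 24.9
```

```bash
python3 -c "
from h import *
arc()"
```

```text
[ 0.59304845 -0.15866699  0.11627577] r 0.1134954495747812 ang 27.743086146788773 toolyaw 27.50919039756265 F tool [-7.78460434 -0.55751368 -8.20346323] 0.014413676191289686 Tz [-0.54184563  1.24317243  0.15047496]
```

Emit:
{"api": "jog_arm", "payload": {"plan": "0 0 -2 -0.05 -0.4 0 255;0 0 -1.8 -0.05 -0.4 0 255;0 0 0 0 0 0 255;0 0 0 0 0 0 255"}}

```text
time_s: 14.18
position: [0.5906, -0.1543, 0.1163]
tool_rot: [[0.857, 0.515, 0.003], [0.515, -0.857, -0.004], [0.0, 0.005, -1.0]]
ft_force: [0.1, -7.3, 4.1]
grip_width: 0.0148
gripper_force: 25.4
```

```bash
python3 -c "
from h import *
arc()"
```

```text
[ 0.59055656 -0.15425703  0.11633352] r 0.11345591731597951 ang 30.30077820323816 toolyaw 30.996068224646603 F tool [-3.66089681  6.38095726 -4.03957034] 0.014840601431672974 Tz [-1.23611882e+00  3.52174042e-02 -1.11743103e-04]
```

Emit:
{"api": "jog_arm", "payload": {"plan": "0 0 -0.8 0 -0.2 0 255;0 0 -0.7 0 -0.2 0 255;0 0 0 0 0 0 255;0 0 0 0 0 0 255"}}

```text
time_s: 14.52
position: [0.5906, -0.1542, 0.1164]
tool_rot: [[0.844, 0.536, 0.008], [0.536, -0.844, -0.01], [0.001, 0.013, -1.0]]
ft_force: [8.6, -20.9, -3.2]
grip_width: 0.0146
gripper_force: 25.3
```

```bash
python3 -c "
from h import *
arc()"
```

```text
[ 0.59055925 -0.15420379  0.11644618] r 0.11348511296585612 ang 30.32329961470228 toolyaw 32.400981908807175 F tool [-4.00912312 22.22502431  3.50773601] 0.014582173003366793 Tz [-3.45656125 -1.49203841 -0.13798939]
```

Emit:
{"api": "jog_arm", "payload": {"plan": "0 0 0 0 0.35 0 255;0 0 0 0 0 0 0;0 0 0 0 0 0 0;0 0 0 0 0 0 0;0 0 0 0 0 0 0;0 0 0 0 0 -2 0;0 0 0 0 0 -3 0;0 0 0 0 0 -3 0;0 0 0 0 0 -1.5 0;0 0 0 0 0 0 0"}}

```text
time_s: 15.35
position: [0.5908, -0.1519, 0.2142]
tool_rot: [[0.843, 0.538, 0.006], [0.538, -0.843, -0.003], [0.004, 0.006, -1.0]]
ft_force: [-0.4, -0.4, 0.2]
grip_width: 0.0852
gripper_force: 0.0
```

```bash
python3 -c "
from h import *
go([.4965,-.273,.1449],63.5,grasp=False)
im=imaging.get_image('side')
for n in ('tee','swing_handle'):
  t=models.tip_of('side',n);print(n,t and (t[0]['at'],atz(im,t[0]['at'],.163 if n=='tee' else .132)))
"
```

```text
t 15.35 pos [ 0.5908 -0.1519  0.2142] rotvec deg [  0.4  -0.1 -30.9] shift cm, old axes [-14.5    5.09   6.9 ] new axes [-15.05  -3.04   6.93] F [-0.4 -0.4  0.2] q [-26.  28.  64.   0.  88.  32.] w 0.0852
tee ([220.0, 311.2], array([ 0.49509301, -0.27644438,  0.163     ]))
swing_handle ([262.0, 270.3], array([ 0.58451709, -0.15228188,  0.132     ]))
```

Emit:
{"api": "jog_arm", "payload": {"plan": "0 0 0 -2.9 1.02 0 0;0 0 0 -2.9 1.02 0 0;0 0 0 -2.9 1.02 0 0;0 0 0 -2.9 1.02 0 0;0 0 0 -2.9 1.02 0 0;0 0 -6.2 0 0 0 0;0 0 -6.2 0 0 0 0;0 0 -6.2 0 0 0 0;0 0 -6.2 0 0 0 0;0 0 -6.2 0 0 0 0"}}

```text
time_s: 16.33
position: [0.4943, -0.2723, 0.2085]
tool_rot: [[0.441, 0.897, -0.002], [0.897, -0.441, 0.002], [0.001, -0.003, -1.0]]
ft_force: [-0.1, 0.3, 0.2]
grip_width: 0.0852
gripper_force: 0.0
```

```bash
python3 -c "
from h import *
go([.4965,-.273,.1449],63.5,grasp=False)
"
```

```text
t 16.33 pos [ 0.4943 -0.2723  0.2085] rotvec deg [-0.2 -0.   0.3] shift cm, old axes [0.03 0.25 6.36] new axes [0.04 0.23 6.36] F [-0.1  0.3  0.2] q [-41.  23.  72.   0.  85. -15.] w 0.0852
```

Emit:
{"api": "jog_arm", "payload": {"plan": "0 0 0 0 0.25 2.2 0;0 0 0 0 0 2.2 0;0 0 0 0 0 1.95 0;0 0 0 0 0 0 255;0 0 0 0 0 0 255;0 0 0 0 0 0 255;0 0 0 0 0 0 255;0 0 0 0 0 0 255;0 0 0 0 0 0 255;0 0 0 0 0 0 255", "grip_force": 40}}

```text
time_s: 17.17
position: [0.497, -0.2739, 0.1475]
tool_rot: [[0.446, 0.895, 0.001], [0.895, -0.446, -0.001], [-0.0, 0.001, -1.0]]
ft_force: [0.0, 0.4, -0.3]
grip_width: 0.0007
gripper_force: 0.0
```

```bash
python3 -c "
from h import *
im=imaging.get_image('side');save(im,'s5.png',(150,220,350,400),3)
print(env.observe()['gripper_force'],env.observe()['grip_width'],env.observe()['ft_force'])
"
```

```text
2.244318437515176 2.4230073779860107e-05 [-2.55339756  1.1376793   4.83562431]
```

View pics/s5.png

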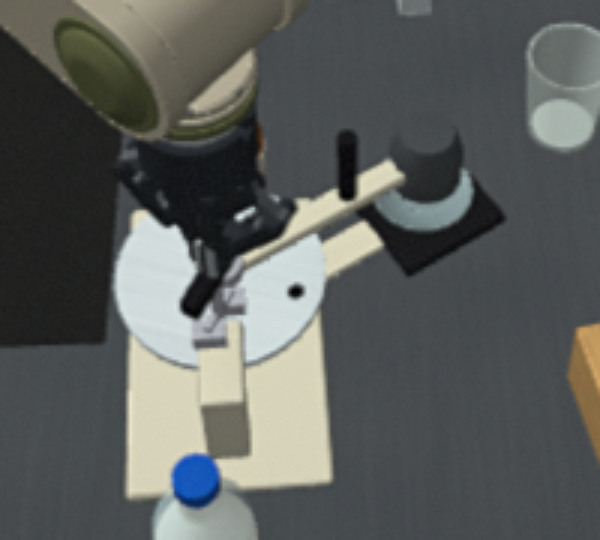

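Emit:
{"api": "jog_arm", "payload": {"plan": "0 0 0 0 0 0 255;0 0 0 0 0 0 255"}}

```text
time_s: 17.38
position: [0.4972, -0.274, 0.1474]
tool_rot: [[0.446, 0.895, 0.001], [0.895, -0.446, -0.001], [-0.0, 0.001, -1.0]]
ft_force: [-2.2, 1.2, 5.6]
grip_width: -0.0002
gripper_force: 2.9
```

```bash
python3 -c "
from h import *
s=env.observe();print(s['grip_width'],s['gripper_force'],s['position'],s['ft_force'])
for c in('side','top'):
  im=imaging.get_image(c)
  for n in('tee','knob'):
    for r in models.outline_of(c,n)[:1]:
      P=cloud(im,r['region']);print(c,n,r['confidence'],len(P),P.mean(0).round(4),np.percentile(P[:,2],[5,50,95]).round(3),*rect(P))
im=imaging.get_image('side');save(im,'s6.png',(190,260,260,340),8)
"
```

```text
-0.00020430730954552846 2.9126183649350423 [ 0.49720605 -0.27395447  0.14740686] [-2.21136816  1.2085849   5.59263991]
side tee 0.6 230 [ 0.4908 -0.284   0.1446] [0.067 0.163 0.173] [ 487.9 -261.6] [36.7 94.2] 8.6
side knob 0.69 229 [ 0.4902 -0.284   0.1436] [0.067 0.162 0.173] [ 487.2 -263.5] [38.6 89.6] 11.8
top knob 0.16 2013 [ 0.5403 -0.1723  0.0802] [0.065 0.072 0.108] [ 562.1 -186. ] [276.  151.4] 14.2
```

View pics/s6.png

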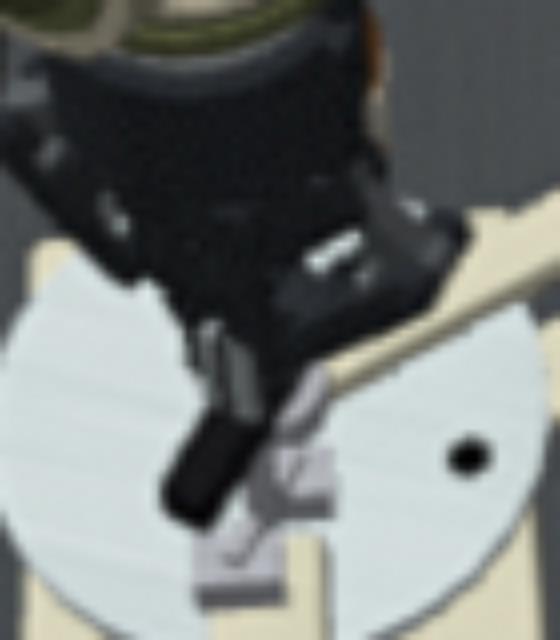

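Emit:
{"api": "jog_arm", "payload": {"plan": "0 0 0 0 0.3 0 255;0 0 0 0 0 0 255"}}

```text
time_s: 17.9
position: [0.4995, -0.275, 0.1474]
tool_rot: [[0.446, 0.895, -0.001], [0.895, -0.446, 0.0], [-0.0, -0.001, -1.0]]
ft_force: [-5.0, 2.3, 8.2]
grip_width: 0.0002
gripper_force: 3.9
```

Emit:
{"api": "jog_arm", "payload": {"plan": "0 0 0 0 -0.3 0 255;0 0 0 0 0 -0.2 255;0 0 0 0 0 0 255"}}

```text
time_s: 18.15
position: [0.4972, -0.2739, 0.149]
tool_rot: [[0.446, 0.895, 0.0], [0.895, -0.446, -0.0], [-0.0, 0.0, -1.0]]
ft_force: [-0.4, -0.9, 0.1]
grip_width: -0.0001
gripper_force: 0.0
```

Emit:
{"api": "jog_arm", "payload": {"plan": "0 0 0 0 0 -3 255;0 0 0 0 0 -3.5 255;0 0 0 -2 -3.5 0 0;0 0 0 -2 -3.5 0 0;0 0 0 0 0 0 0;0 0 0 0 0 0 0"}}

```text
time_s: 18.65
position: [0.4155, -0.2785, 0.214]
tool_rot: [[0.448, 0.894, 0.0], [0.894, -0.448, -0.0], [0.0, 0.0, -1.0]]
ft_force: [-0.2, -1.1, -0.0]
grip_width: 0.0484
gripper_force: 0.0
```

```bash
python3 -c "
from h import *
s=env.observe();print(s['grip_width'],s['position'])
A=imaging.get_image('side');B=imaging.get_image('top')
for c,im in(('side',A),('top',B)):
  for r in models.outline_of(c,'tee')[:1]:
      P=cloud(im,r['region']);print(c,r['confidence'],len(P),P.mean(0).round(4),np.percentile(P[:,2],[5,25,50,75,95]).round(3),*rect(P[P[:,2]>.13]))
a=A['pixels'][260:340,185:285,::-1];b=B['pixels'][205:285,310:410,::-1]
cv2.imwrite('pics/s7.png',np.vstack([cv2.resize(v,None,fx=3.7,fy=3.7,interpolation=2) for v in(a,b)]))
"
```

```text
0.048391136270446666 [ 0.41549612 -0.27854181  0.21400518]
side 0.95 350 [ 0.4975 -0.2765  0.161 ] [0.114 0.163 0.169 0.171 0.173] [ 497.5 -273.7] [72.6 17.4] 64.8
top 0.72 197 [ 0.4978 -0.2717  0.1628] [0.098 0.167 0.172 0.173 0.176] [ 479.4 -265.4] [69.5 64.2] 71.6
```

View pics/s7.png

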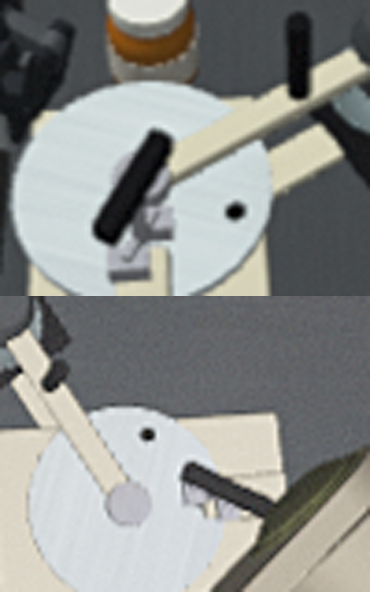

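Emit:
{"api": "jog_arm", "payload": {"plan": "0 0 0 0 0 0 0;0 0 0 0 0 0 0;0 0 0 0 0 0 0"}}

```text
time_s: 19.1
position: [0.417, -0.2783, 0.2135]
tool_rot: [[0.445, 0.895, -0.0], [0.895, -0.445, 0.0], [0.0, -0.0, -1.0]]
ft_force: [0.3, -0.7, -0.6]
grip_width: 0.0855
gripper_force: 0.0
```

```bash
python3 -c "
from h import *
s=env.observe();R=np.array(s['tool_rot']);p=np.array(s['position']);print(s['grip_width'],p,np.round(s['q'],2))
for c in('side','top'):
  im=imaging.get_image(c)
  P=cloud(im,np.ones((420,560),bool));Q=(P-p)@R
  k=(abs(Q[:,0])<.03)&(abs(Q[:,1])<.07)&(Q[:,2]>-.05)&(Q[:,2]<.05);Q=Q[k]
  print(c,len(Q));
  for a in np.arange(-.05,.05,.01):
    q=Q[(Q[:,2]>=a)&(Q[:,2]<a+.01)]
    if len(q): print(round(a,2),len(q),'y',np.percentile(q[:,1],[0,25,50,75,100]).round(3),'x',q[:,0].min().round(3),q[:,0].max().round(3))
"
```

```text
0.08547911081059718 [ 0.41695238 -0.278326    0.21350152] [-47.28  16.62  81.09   0.    82.31 -20.84]
side 106
-0.05 54 y [-0.056 -0.043 -0.042  0.05   0.056] x -0.013 0.012
-0.04 7 y [-0.044 -0.043 -0.043 -0.     0.048] x -0.01 0.003
0.03 4 y [0.064 0.066 0.067 0.068 0.069] x 0.017 0.028
0.04 41 y [0.061 0.065 0.066 0.068 0.07 ] x 0.004 0.029
top 25
0.03 10 y [0.063 0.064 0.066 0.067 0.069] x 0.013 0.03
0.04 15 y [0.061 0.062 0.064 0.067 0.069] x 0.01 0.029
```

```bash
python3 -c "
from h import *
s=env.observe();R=np.array(s['tool_rot']);p=np.array(s['position'])
im=imaging.get_image('side')
P=cloud(im,np.ones((420,560),bool));Q=(P-p)@R
k=(abs(Q[:,0])<.09)&(abs(Q[:,1])<.09)&(Q[:,2]>-.22)&(Q[:,2]<.0);Q=Q[k]
for a in np.arange(-.2,0,.01):
    q=Q[(Q[:,2]>=a)&(Q[:,2]<a+.01)]
    if len(q): print(round(a,2),len(q),'y',np.percentile(q[:,1],[2,25,50,75,98]).round(3),'x',np.percentile(q[:,0],[2,50,98]).round(3))
p=im['pixels'][200:330,120:290,::-1];cv2.imwrite('pics/s8.png',cv2.resize(p,None,fx=4,fy=4,interpolation=2))
print(models.tip_of('side','tee')[0]['at'])
"
```

```text
-0.2 292 y [-0.017  0.005  0.021  0.031  0.036] x [-0.037 -0.028  0.015]
-0.19 180 y [-0.018  0.01   0.028  0.035  0.038] x [-0.038 -0.024  0.012]
-0.18 165 y [-0.018  0.008  0.023  0.034  0.038] x [-0.038 -0.029  0.012]
-0.17 157 y [-0.017  0.007  0.025  0.034  0.038] x [-0.038 -0.029  0.016]
-0.16 103 y [-0.012  0.015  0.03   0.036  0.038] x [-0.037 -0.021  0.011]
-0.15 123 y [-0.063  0.031  0.038  0.062  0.067] x [-0.012 -0.003  0.011]
-0.14 253 y [-0.065  0.017  0.041  0.059  0.069] x [-0.017 -0.005  0.011]
-0.13 183 y [-0.067 -0.016  0.022  0.059  0.071] x [-0.02  -0.011  0.01 ]
-0.12 160 y [-0.067 -0.013  0.029  0.069  0.072] x [-0.019 -0.011  0.011]
-0.11 200 y [-0.069 -0.024  0.035  0.042  0.073] x [-0.018 -0.011  0.01 ]
-0.1 204 y [-0.071 -0.059  0.036  0.068  0.075] x [-0.016 -0.008  0.01 ]
-0.09 127 y [-0.069 -0.054  0.04   0.053  0.074] x [-0.014 -0.01   0.008]
-0.08 32 y [-0.052 -0.045 -0.042  0.049  0.057] x [-0.013 -0.01  -0.003]
-0.07 63 y [-0.052 -0.043 -0.042  0.05   0.057] x [-0.011 -0.006  0.009]
-0.06 67 y [-0.054 -0.043 -0.041  0.051  0.057] x [-0.012 -0.006  0.008]
-0.05 58 y [-0.054 -0.043 -0.042  0.048  0.056] x [-0.011 -0.006  0.011]
-0.04 5 y [-0.044 -0.043 -0.042 -0.041  0.042] x [-0.005 -0.002  0.011]
[221.8, 312.0]
```

View pics/s8.png

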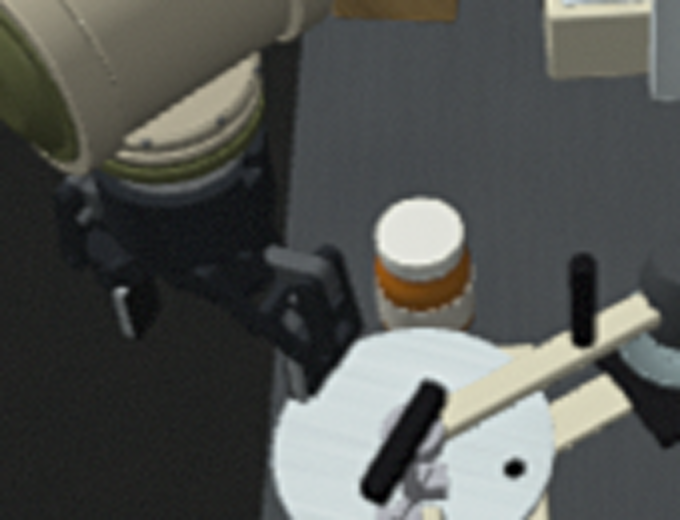

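```bash
python3 -c "
from h import *
print(env.tcp_to_grasp)
im=imaging.get_image('side');T=np.linalg.inv(im['world_from_camera']);f=210/np.tan(np.radians(im['fov_y'])/2)
def pr(p):
  c=T[:3,:3]@p+T[:3,3];return np.round([im['cx']+f*c[0]/c[2],im['cy']+f*c[1]/c[2]],1)
for nm,p,R in(('10.75',np.array([.4961,-.2731,.2042]),np.array([[.935,-.354,0],[-.354,-.935,0],[0,0,-1]])),('19.1',np.array([.417,-.2783,.2135]),np.array([[.445,.895,0],[.895,-.445,0],[0,0,-1]]))):
  for y in(-.05,.05):
    for dz in(0,.025): print(nm,y,dz,pr(p+R@[0,y,-.013-dz]))
"
```

```text
-0.0187
10.75 -0.05 0 [228.  275.3]
10.75 -0.05 0.025 [227.3 267.9]
10.75 0.05 0 [208.7 315.5]
10.75 0.05 0.025 [207.6 308.3]
19.1 -0.05 0 [156.  286.9]
19.1 -0.05 0.025 [154.  279.5]
19.1 0.05 0 [200.1 304.5]
19.1 0.05 0.025 [198.8 297.1]
```

The depth profile shows that the real fingertips stand 25 mm behind the reported TCP. The picture from t=10.75 s fits the same offset. The bar is still raised and twisted, with its top at 172 mm, so I'll regrip about 25 mm deeper.

Emit:
{"api": "jog_arm", "payload": {"plan": "0 0 -1 1.3 2.3 0 0;0 0 0 1.3 2.3 0 0;0 0 0 1.3 2.4 0 0;0 0 0 0 0 0 0;0 0 0 0 0 3 0;0 0 0 0 0 3 0;0 0 0 0 0 2.5 0;0 0 0 0 0 0.7 0;0 0 0 0 0 0 0"}}

```text
time_s: 20.1
position: [0.4957, -0.2734, 0.1204]
tool_rot: [[0.43, 0.903, -0.003], [0.903, -0.43, 0.002], [0.001, -0.004, -1.0]]
ft_force: [-0.5, -0.4, 1.3]
grip_width: 0.0855
gripper_force: 0.0
```

Emit:
{"api": "jog_arm", "payload": {"plan": "0 0 0 0 0 0 255;0 0 0 0 0 0 255;0 0 0 0 0 0 255;0 0 0 0 0 0 255;0 0 0 0 0 0 255;0 0 0 0 0 0 255;0 0 0 0 0 0 255", "grip_force": 40}}

```text
time_s: 20.68
position: [0.4963, -0.2737, 0.1224]
tool_rot: [[0.43, 0.903, -0.0], [0.903, -0.43, -0.0], [-0.0, -0.0, -1.0]]
ft_force: [-3.2, 2.2, 4.6]
grip_width: 0.0154
gripper_force: 39.1
```

Emit:
{"api": "jog_arm", "payload": {"plan": "0 0 0 0 0 -0.15 255;0 0 6.8 0 0 0 255;0 0 6.8 0 0 0 255;0 0 6.8 0 0 0 255;0 0 6.8 0 0 0 255;0 0 6.8 0 0 0 255;0 0 6.8 0 0 0 255;0 0 6.8 0 0 0 255;0 0 6.8 0 0 0 255;0 0 6.8 0 0 0 255"}}

```text
time_s: 21.52
position: [0.4957, -0.273, 0.122]
tool_rot: [[0.999, 0.052, -0.003], [0.052, -0.999, 0.002], [-0.003, -0.003, -1.0]]
ft_force: [-1.8, 0.7, -7.0]
grip_width: 0.0152
gripper_force: 38.9
```

Emit:
{"api": "jog_arm", "payload": {"plan": "0 0 0.6 0 0 0 255;0 0 0 0 0 0.3 255;0 0 0 0 0 0.3 255;0 0 0 0 0 0.3 255;0 0 0 0 0 0 255;0 0 0 0 0 0.25 255;0 0 0 0 0 0.3 255;0 0 0 0 0 0 255;0 0 0 0 0 0 255"}}

```text
time_s: 22.27
position: [0.496, -0.2732, 0.1094]
tool_rot: [[0.999, 0.05, -0.001], [0.05, -0.999, 0.001], [-0.001, -0.001, -1.0]]
ft_force: [-6.7, 5.4, 3.4]
grip_width: 0.0153
gripper_force: 40.6
```

Emit:
{"api": "jog_arm", "payload": {"plan": "0 0 0 0 0 0 0;0 0 0 0 0 0 0;0 0 0 0 0 0 0;0 0 0 0 0 0 0;0 0 0 0 0 0 0;0 0 0 0 0 -3 0;0 0 0 0 0 -4 0;0 0 0 0 0 -3 0;0 0 0 -3.5 0 0 0;0 0 0 -3.5 0 0 0"}}

```text
time_s: 23.1
position: [0.4272, -0.2777, 0.2103]
tool_rot: [[0.999, 0.05, 0.004], [0.05, -0.999, -0.004], [0.003, 0.004, -1.0]]
ft_force: [-0.6, -1.4, 0.6]
grip_width: 0.0857
gripper_force: 0.0
```

```bash
python3 -c "
from h import *
A=imaging.get_image('side')
r=models.outline_of('side','tee')[0];P=cloud(A,r['region']);print(r['confidence'],len(P),P.mean(0).round(4),np.percentile(P[:,2],[5,25,50,75,90,95]).round(3),*rect(P[P[:,2]>.135]))
t=models.tip_of('side','swing_handle');print(atz(A,t[0]['at'],.132))
print('tip',[(x['at'],x['confidence']) for x in models.tip_of('side','tall_tip')],[(x['at'],x['confidence']) for x in models.tip_of('side','tall_pivot')])
go([.56,.28,.2],0,0)
p=A['pixels'][215:345,150:320,::-1];cv2.imwrite('pics/s9.png',cv2.resize(p,None,fx=4,fy=4,interpolation=2))
"
```

```text
0.97 327 [ 0.4979 -0.2763  0.1504] [0.113 0.15  0.156 0.158 0.16  0.16 ] [ 496.8 -275.2] [70.3 15.3] 4.6
[ 0.58428256 -0.15255456  0.132     ]
tip [([224.8, 268.0], 0.73), ([268.1, 156.9], 0.68), ([292.5, 283.5], 0.25)] []
t 23.35 pos [ 0.4271 -0.2774  0.209 ] rotvec deg [ 0.  -0.   2.7] shift cm, old axes [ 15.91 -55.06   2.75] new axes [ 13.29 -55.74   2.77] F [ 0.1 -0.2 -0.8] q [-46.  18.  80.   0.  82.  41.] w 0.0856
```

View pics/s9.png

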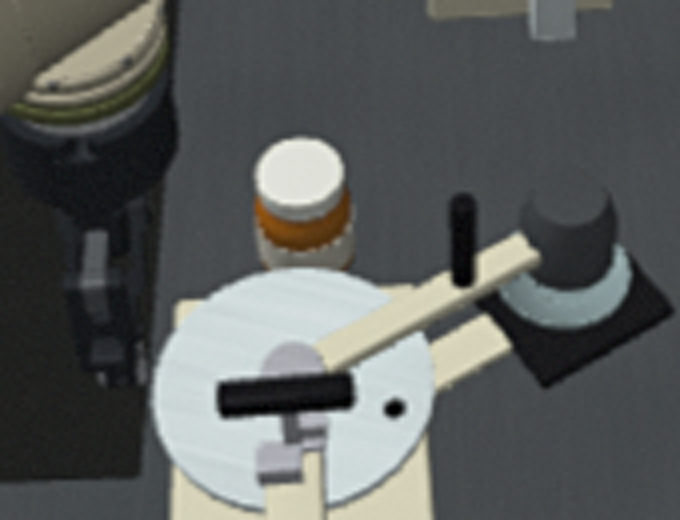

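T-bar back at the home height (top 159 mm, crop (285,393)) with the arm over the dish (lamp at (568,230)): locked. Next the toggle.

Emit:
{"api": "jog_arm", "payload": {"plan": "0 0 0 0 0 -3 255;0 0 0 0 0 -3 255;0 0 0 0 0 -3 255;0 0 0 0.43 -3.9 0 255;0 0 0 0.43 -3.9 0 255;0 0 0 0.43 -3.9 0 255;0 0 0 0.43 -3.9 0 255;0 0 0 0.43 -3.9 0 255;0 0 0 0.43 -3.9 0 255;0 0 0 0.43 -3.9 0 255"}}

```text
time_s: 24.18
position: [0.4443, -0.0007, 0.2988]
tool_rot: [[0.999, 0.048, 0.001], [0.048, -0.999, 0.0], [0.001, -0.0, -1.0]]
ft_force: [0.8, -0.0, 0.5]
grip_width: 0.0002
gripper_force: 0.0
```

Emit:
{"api": "jog_arm", "payload": {"plan": "0 0 0 0.43 -3.9 0 255;0 0 0 0.43 -3.9 0 255;0 0 0 0.43 -3.9 0 255;0 0 0 0.43 -3.9 0 255;0 0 0 0.43 -3.9 0 255;0 0 0 0.43 -3.9 0 255;0 0 0 0.43 -3.9 0 255;0 7 0 0 0 0 255;0 7 0 0 0 0 255;0 7 0 0 0 0 255"}}

```text
time_s: 25.02
position: [0.4618, 0.2731, 0.2987]
tool_rot: [[0.93, 0.05, 0.363], [0.047, -0.999, 0.019], [0.364, -0.001, -0.931]]
ft_force: [0.3, -0.5, 0.4]
grip_width: -0.0002
gripper_force: 0.0
```

Emit:
{"api": "jog_arm", "payload": {"plan": "0 7 0 0 0 0 255;0 7 0 0 0 0 255;0 7 0 0 0 0 255;0 0 0 0 0 0 255"}}

```text
time_s: 25.35
position: [0.4574, 0.2717, 0.2955]
tool_rot: [[0.743, 0.051, 0.667], [0.039, -0.999, 0.033], [0.668, 0.002, -0.744]]
ft_force: [-0.3, -1.4, 0.0]
grip_width: 0.0002
gripper_force: 0.0
```

```bash
python3 -c "
from h import *
go([.547,.27,.208],2.5,42,grasp=False)
r={}
for c in('side','top'):
  im=imaging.get_image(c)
  for n in('tall_tip','tall_pivot'):
    for t in models.tip_of(c,n)[:2]: print(c,n,np.round(t['at'],1),round(t['confidence'],2),atz(im,t['at'],.14 if n=='tall_tip' else .072).round(4))
  # fingertip check
  s=env.observe();R=np.array(s['tool_rot']);p=np.array(s['position']);Q=(cloud(im,np.ones((420,560),bool))-p)@R
  Q=Q[(abs(Q[:,0])<.03)&(abs(Q[:,1])<.03)&(Q[:,2]>-.08)&(Q[:,2]<.03)]
  if len(Q): print(len(Q),Q.min(0).round(3),Q.max(0).round(3))
"
```

```text
t 25.35 pos [0.4574 0.2717 0.2955] rotvec deg [-0.2  0.1  0.4] shift cm, old axes [ 0.81  0.62 12.49] new axes [ 0.8   0.56 12.49] F [-0.3 -1.4  0. ] q [ 26.   3.  97. -23.  43. 125.] w 0.0002
side tall_pivot [266.  184.9] 0.74 [0.6048 0.1906 0.072 ]
204 [-0.019 -0.027 -0.08 ] [ 0.008  0.03  -0.022]
top tall_tip [194.  218.3] 0.51 [0.6194 0.2218 0.14  ]
top tall_tip [169.2 217.2] 0.22 [0.624 0.293 0.14 ]
top tall_pivot [209.9 225.9] 0.88 [0.6078 0.1874 0.072 ]
236 [-0.007 -0.03  -0.08 ] [ 0.016  0.029 -0.027]
```

Emit:
{"api": "jog_arm", "payload": {"plan": "0 0 0 0.75 0.5 3 255;0 0 0 0 0 3 255;0 0 0 0 0 3 255;0 0 0 0 0 3 255;0 0 0 0 0 3 255;0 0 0 0 0 3 255;0 0 0 0 0 3 255;0 0 0 0 0 3 255;0 0 0 0 0 0 255;0 0 0 0 0 0 255"}}

```text
time_s: 26.48
position: [0.6281, 0.2733, 0.1239]
tool_rot: [[0.744, 0.046, 0.667], [0.035, -0.999, 0.03], [0.667, 0.001, -0.745]]
ft_force: [-0.9, 0.3, 1.0]
grip_width: -0.0003
gripper_force: 0.0
```

```bash
python3 -c "
from h import *
go([.647,.275,.096],2.5,42,grasp=False)
"
```

```text
t 26.48 pos [0.6281 0.2733 0.1239] rotvec deg [-0.   0.1  0.1] shift cm, old axes [-0.45 -0.08  3.35] new axes [-0.46 -0.08  3.35] F [-0.9  0.3  1. ] q [ 18.  28.  93. -30.  21. 130.] w -0.0003
```

Emit:
{"api": "jog_arm", "payload": {"plan": "0 0 0 -0.4 0 1.7 255;0 0 0 0 0 1.6 255;0 0 0 0 0 0 255;0 0 0 0 1 0 255;0 0 0 0 1 0 255;0 0 0 0 1 0 255;0 0 0 0 0 0 255"}}

```text
time_s: 27.07
position: [0.6477, 0.2447, 0.1007]
tool_rot: [[0.74, 0.047, 0.671], [0.035, -0.999, 0.032], [0.671, -0.001, -0.741]]
ft_force: [1.4, 2.4, 0.6]
grip_width: 0.0002
gripper_force: 0.7
```

Emit:
{"api": "jog_arm", "payload": {"plan": "0 0 0 0 0.8 0 255;0 0 0 0 0.8 0 255;0 0 0 0 0.8 0 255;0 0 0 0 0.8 0 255;0 0 0 0 0 0 255;0 0 0 0 0 0 255"}}

```text
time_s: 27.57
position: [0.649, 0.213, 0.0993]
tool_rot: [[0.742, 0.047, 0.669], [0.035, -0.999, 0.031], [0.67, -0.0, -0.743]]
ft_force: [0.2, 0.6, 0.1]
grip_width: -0.0
gripper_force: 0.0
```

```bash
cat > tg.py <<'E'
from h import *
s=env.observe();print(s['position'],np.round(s['ft_force'],1))
for c in('side','top'):
  im=imaging.get_image(c)
  for n in('tall_tip',):
    for t in models.tip_of(c,n)[:3]: print(c,n,np.round(t['at'],1),round(t['confidence'],2),atz(im,t['at'],.14).round(4))
  P=cloud(im,np.ones((420,560),bool));P=P[(P[:,0]>.60)&(P[:,0]<.635)&(P[:,1]>.12)&(P[:,1]<.27)&(P[:,2]>.085)&(P[:,2]<.155)]
  print(c,len(P),[(round(z,2),len(q),np.median(q,0).round(3)) for z in np.arange(.085,.155,.015) for q in [P[(P[:,2]>=z)&(P[:,2]<z+.015)]] if len(q)])
E
python3 tg.py
```

```text
[0.64900568 0.21304705 0.09926514] [0.2 0.6 0.1]
side tall_tip [270.4 167. ] 0.44 [0.6171 0.1892 0.14  ]
side 131 [(np.float64(0.08), 15, array([0.621, 0.186, 0.093])), (np.float64(0.1), 12, array([0.619, 0.183, 0.108])), (np.float64(0.12), 26, array([0.622, 0.181, 0.125])), (np.float64(0.13), 45, array([0.621, 0.196, 0.136])), (np.float64(0.15), 33, array([0.619, 0.181, 0.15 ]))]
top tall_tip [206.7 216.4] 0.47 [0.6242 0.1854 0.14  ]
top tall_tip [308.6 209.8] 0.32 [ 0.6377 -0.1076  0.14  ]
top tall_tip [324.9 224.7] 0.19 [ 0.5933 -0.1527  0.14  ]
top 60 [(np.float64(0.12), 1, array([0.622, 0.198, 0.128])), (np.float64(0.13), 25, array([0.626, 0.204, 0.139])), (np.float64(0.15), 34, array([0.618, 0.209, 0.151]))]
```

Emit:
{"api": "jog_arm", "payload": {"plan": "0 0 0 0 0.5 0 255;0 0 0 0 0.5 0 255;0 0 0 0 0.5 0 255;0 0 0 0 0 0 255;0 0 0 0 -1 0 255;0 0 0 0 -1 0 255;0 0 0 0 -1 0 255;0 0 0 0 0 -3 255;0 0 0 0 0 -3 255;0 0 0 0 0 -3 255"}}

```text
time_s: 28.6
position: [0.5871, 0.2256, 0.1652]
tool_rot: [[0.743, 0.048, 0.667], [0.036, -0.999, 0.032], [0.668, 0.0, -0.744]]
ft_force: [0.2, 0.1, 0.2]
grip_width: -0.0
gripper_force: 0.0
```

Emit:
{"api": "jog_arm", "payload": {"plan": "0 0 0 0 0 -3 255;0 0 0 0 0 -3 255;0 0 0 0 0 -3 255;0 0 0 0 0 -3 255;0 0 0 0 0 -3 255;0 0 0 0 0 -3 255;0 0 0 0 0 0 255;0 0 0 0 0 0 255"}}

```text
time_s: 29.27
position: [0.4675, 0.2198, 0.3003]
tool_rot: [[0.74, 0.048, 0.671], [0.035, -0.999, 0.033], [0.671, -0.001, -0.741]]
ft_force: [0.6, -0.5, -0.7]
grip_width: 0.0004
gripper_force: 0.0
```

```bash
python3 tg.py; python3 - <<'E'
from h import *
im={c:imaging.get_image(c) for c in('side','top')}
for n in('tallbottle_mid','slidebox_mid','jar_mid','reagent_mid','dish_mid','beaker_mid','swing_handle','tee','short_pivot'):
    for c in im:
        t=models.tip_of(c,n)
        if t: print(n,c,np.round(t[0]['at'],1),round(t[0]['confidence'],2))
P=cloud(im['top'],np.ones((420,560),bool));P=P[(P[:,0]>.59)&(P[:,0]<.64)&(P[:,1]>.29)&(P[:,1]<.38)&(P[:,2]>.085)&(P[:,2]<.14)];print('short',len(P),P.mean(0).round(3),P[:,1].max())
E
```

```text
[0.46754366 0.21978611 0.30027584] [ 0.6 -0.5 -0.7]
side tall_tip [270.1 175. ] 0.52 [0.615  0.1572 0.14  ]
side 63 [(np.float64(0.08), 8, array([0.62 , 0.177, 0.092])), (np.float64(0.1), 6, array([0.619, 0.17 , 0.111])), (np.float64(0.12), 14, array([0.62 , 0.159, 0.123])), (np.float64(0.13), 22, array([0.62 , 0.152, 0.142])), (np.float64(0.15), 13, array([0.623, 0.154, 0.147]))]
top tall_tip [218.4 215.8] 0.56 [0.6253 0.1519 0.14  ]
top 66 [(np.float64(0.08), 11, array([0.617, 0.186, 0.093])), (np.float64(0.1), 4, array([0.618, 0.181, 0.108])), (np.float64(0.12), 10, array([0.618, 0.174, 0.122])), (np.float64(0.13), 17, array([0.618, 0.165, 0.14 ])), (np.float64(0.15), 24, array([0.622, 0.157, 0.148]))]
tallbottle_mid side [216.4 133.1] 0.65
tallbottle_mid top [136.3 267.6] 0.86
slidebox_mid side [221.1 184.5] 0.61
slidebox_mid top [194.4 275.4] 0.59
jar_mid side [226.9 270.3] 0.66
jar_mid top [296.5 260.7] 0.83
reagent_mid side [219.2 398.6] 0.94
reagent_mid top [415.5 261.4] 0.74
dish_mid side [289.7 284.8] 0.71
dish_mid top [308.6 211. ] 0.5
beaker_mid side [338.9 250.8] 0.81
beaker_mid top [281.7 171.4] 0.82
swing_handle side [262.3 267.5] 0.89
swing_handle top [324.7 229.2] 0.69
tee side [222.9 314.3] 0.67
tee top [369.3 257.9] 0.64
short_pivot side [268.8 156.5] 0.6
short_pivot top [164.5 223.7] 0.83
short 59 [0.613 0.336 0.107] 0.3512917394653068
```

```bash
python3 -c "
from rig import job
print(job.close_job())"
```

```text
the job is handed in; nothing more can be done
None
```

The job is handed in at about 30 s on the robot's clock: the lamp arm is at its stop over the dish with the plunger fully home, the tall toggle was flipped right only after that, the short toggle still leans left, and the loose things show no clear shift in the camera checks.

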